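# Gather the bearings in the tote's corner by the dish

### The arm

A 7-joint arm with a two-finger parallel gripper is mounted at the origin on the work surface. World frame = base frame: x ahead of the robot, y to its left, z up, the work surface at z = 0. Lengths are in mm, angles in rad, forces in N, time in s.
With the tool pointing down it reaches from about 400 to 750 mm from the base axis. Payload 19.5 kg.
Tool frame: the origin (TCP) lies between the finger pads; the fingertips stand 8 mm ahead of it and the grasp point (between the pads) lies 11 mm behind it; z points along the fingers, y is the direction in which the jaws open and shut (so a half turn about z gives the same grasp; the last joint's range is limited). The gripper opens to 85 mm and grips with 20 to 120 N. Pads are 22 mm wide; open, the fingers measure 114 mm over their backs; the gripper's body (76 mm by 85 mm) begins 54 mm behind the grasp point. The pads swing forward as they close: fully open they stand 13 mm farther back than shut.
Start: joints at [-1.372, 0.707, -0.028, 1.485, 0.022, 0.951, -0.075], TCP at [137.114, 558.384, 216.368] pointing down, gripper open.
Joint ranges: [-2.71, 2.71], [-0.32, 2.16], [-1.57, 1.52], [0, 2.45], [-1.46, 4.6], [0, 2.02], [-2.83, 2.83]. Speed limits (rad/s): [1.89, 1.89, 2.57, 2.57, 3.01, 3.01, 3.01].

### API

Orientations are given as a unit quaternion [x, y, z, w].
In Python, from rig import observe, viewer, ctrl gives the robot as it stands.
- The arm moves only by the tool carry_out, never from a script. Its argument "motion" is text: rows parted by semicolons, each of 7 numbers parted by spaces: the shift along the tool's x, y, z in units of 40 mm (1.0 is 40 mm), then the turn, a rotation vector about the tool's x, y, z in degrees, then the opening, from 0 (shut) to 1 (fully open). In form: x y z ax ay az claw; .... A call has 1 to 12 rows; each row shifts and turns the pose as measured when the row begins, along the tool's axes as they then stand; what a row does not reach is not made up. A row lasts 1/8 s, in which the tool goes at most 62.5 mm and 10.7 degrees, less where a joint would pass 70% of its speed; a pose out of reach is approached as far as the arm can. A call is refused whole if a number of a shift passes 1 or a number of a turn 10.7, either way. A call with a gripper value outside its range is refused whole. The fingers move at their own pace and stop on an object; the grip force is fixed at half the most. Time passes only in rows, so rows that do not move let the fingers close. It gives the time, the measured TCP pose, the force and the opening at its end, in the units of the state.
- observe(): the state, without advancing time (a new reading comes with each control period).
- viewer.grab_frame(name): name is "scene" or "side" or "wrist"; returns a dict with "img" (400x640x3 uint8, red, green, blue), "fx", "fy", "cx", "cy" (pixels), "xyz" and "attitude" of the camera in the world. Camera axes: x right, y down, z forward; pixel columns grow to the right and rows downward; lengths in mm; the calibration is good to about 2 mm. A picture is of the moment at which its call begins. There is no depth.
- ctrl.finish_job(): hands the job in, once; it reports no verdict.
The state is a dict: "clock": time; "qpos": joint angles; "qvel": joint speeds; "tau": joint torques, N m; "ee_pos": TCP position; "orientation": TCP orientation; "ft_force": force on the tool from outside, world axes, zero at the start; "ft_torque": the same for the moment, N m; "opening": finger opening in mm.
Only numpy, scipy, OpenCV 4.12 (cv2) and the standard library are available. Lean on these libraries where they do the work, as an engineer would, in place of code of your own. Each camera call takes 0.05 s, during which the arm holds its last target. There are 200 camera calls.

### The job

The dish off one corner of the mat is where the three bearings go next. Lift the parts tote clear off its mat and, holding it there over the mat, tip it about 30 degrees so that all three bearings slide into the tote corner that started nearest the round steel dish. Finish while still holding the tote up, tilted and still, with the bearings in that corner; leave the things around the mat where they are.

Things in the scene. Friction and masses are not known exactly. Their poses are not given: they have to be found in the camera images.
- tote: Loose white plastic parts tote: open tray 190 (x) x 140 (y) x 45 mm high, walls and floor 4 mm, 0.2 to 0.45 kg, level on the mat. Its handle, a flat upright bar along x over the centre line, is 14 mm thick (y) and 26 mm tall (76 to 102 mm above the underside), on 6 mm straps outside the short walls; open under and beside the bar. Origin: centre of the underside; z up.
- handle (a point): Middle of the tote's handle bar, on the tote's z axis, 89 mm above its underside; the bar can be pinched here across its 14 mm thickness (the tote's y).
- bearing0: Loose small steel ball bearing lying flat in the tote, a disc 26 mm across and 8 mm thick, 19 g. It slides on the tote's floor once that tilts more than about 10 degrees; towards a corner, where it also rubs along a wall, it takes 20 degrees or more, and three may end in a row. Origin: centre of one flat face.
- bearing1: Loose small steel ball bearing lying flat in the tote, a disc 26 mm across and 8 mm thick, 19 g. It slides on the tote's floor once that tilts more than about 10 degrees; towards a corner, where it also rubs along a wall, it takes 20 degrees or more, and three may end in a row. Origin: centre of one flat face.
- bearing2: Loose small steel ball bearing lying flat in the tote, a disc 26 mm across and 8 mm thick, 19 g. It slides on the tote's floor once that tilts more than about 10 degrees; towards a corner, where it also rubs along a wall, it takes 20 degrees or more, and three may end in a row. Origin: centre of one flat face.
- mat: Fixed black rubber mat on the bench, 260 (x) x 200 (y) x 3 mm, under the tote; the tote's axes start within 7 degrees of the mat's. Origin: centre of the underside.
- dish: Empty round bare steel dish, 100 mm across and 24 mm high, standing on the bench off one of the mat's four corners, which one differs from start to start. About 215 mm from the mat's centre. Origin: centre of the underside.
- disc: Bystander off another corner of the mat: solid aluminium chuck disc, 90 mm across, 18 mm high. Origin: centre of the underside.
- cubby: Bystander off another corner of the mat: small square open grey plastic box, 55 x 55 x 50 mm high. Origin: centre of the underside.
- bracket: Bystander off another corner of the mat: dark steel angle bracket with a large hole, 60 x 60 mm foot, upright flange 34 mm high. Origin: centre of the foot's underside.
- corner_pp (a point): Inner corner of the tote's floor at the tote's +x +y side: +91 mm in x, +66 mm in y, 4 mm above the underside in z, in the tote's frame.
- corner_pm (a point): Inner corner of the tote's floor at the tote's +x -y side: +91 mm in x, -66 mm in y, 4 mm above the underside in z, in the tote's frame.
- corner_mp (a point): Inner corner of the tote's floor at the tote's -x +y side: -91 mm in x, +66 mm in y, 4 mm above the underside in z, in the tote's frame.
- corner_mm (a point): Inner corner of the tote's floor at the tote's -x -y side: -91 mm in x, -66 mm in y, 4 mm above the underside in z, in the tote's frame.

How it is judged:
By the outcome, as a careful person would: the job done as asked, in the order asked, and still so for the second after the job is handed in, while the arm keeps its last pose, push and grip.
It also fails if it takes over 38 s, if anything falls off the work surface, if the arm or the gripper's body presses on something with over 40 N, if the wrist force passes 120 N, or if a joint passes its speed limit or range.

## Working session

There is one attempt and no reset: what is moved stays moved. The work goes in short steps, Python scripts to look and compute and a tool call to move; the robot and the scene stay as the last step left them, time stands still between calls to the robot, and variables do not carry over. Pictures are saved under pics/ and viewed, about 8 in all and at most 12, crops included, and the job is handed in when it is done.

Besides the shell and the picture viewer there is one more tool, called after "Request:" by a JSON object that holds its "method" and its "body". carry_out: Moves the arm, as the interface text tells. Its arguments: {"type":"object","properties":{"motion":{"type":"string"}},"required":["motion"]}

```bash
mkdir -p pics; cat > h.py <<'E'
import numpy as np, cv2
from scipy.spatial.transform import Rotation as R
from rig import observe, viewer, ctrl
def grab(n,save=None):
    f=viewer.grab_frame(n)
    if save: cv2.imwrite('pics/'+save,cv2.cvtColor(f['img'],cv2.COLOR_RGB2BGR))
    return f
def rot(a):
    a=np.array(a,float); return R.from_quat(a).as_matrix() if a.size==4 else a
def ray(f,u,v,z):
    d=rot(f['attitude'])@np.array([(u-f['cx'])/f['fx'],(v-f['cy'])/f['fy'],1])
    o=np.array(f['xyz']); return o+d*(z-o[2])/d[2]
def proj(f,p):
    c=rot(f['attitude']).T@(np.array(p)-np.array(f['xyz'])); return f['fx']*c[0]/c[2]+f['cx'],f['fy']*c[1]/c[2]+f['cy']
E
python3 - <<'E'
from h import *
s=observe();print(s['clock'],s['ee_pos'],s['orientation'],s['opening'])
for n in('scene','side'):
    f=grab(n,n+'0.png');print(n,f['xyz'],f['attitude'],f['fx'],f['cx'],f['cy'])
E
```

```text
0.0 [137.06542364 558.15064271 215.95015774] [ 1.20127224e-01  9.92758365e-01 -5.25635788e-04 -4.30193717e-05] 85.39206848536344
scene [ 855.50274292 -402.23784706  761.07949784] [ 0.90603352  0.28249721 -0.09656285 -0.299957  ] 470.38300437415216 321.2094727487629 200.92009216673833
side [ 192.0486273  -343.88960195  606.69556088] [ 0.83854954 -0.38357024  0.16154264 -0.35158573] 407.6562730077989 327.3020686898351 191.23577753128436
```

View pics/scene0.png

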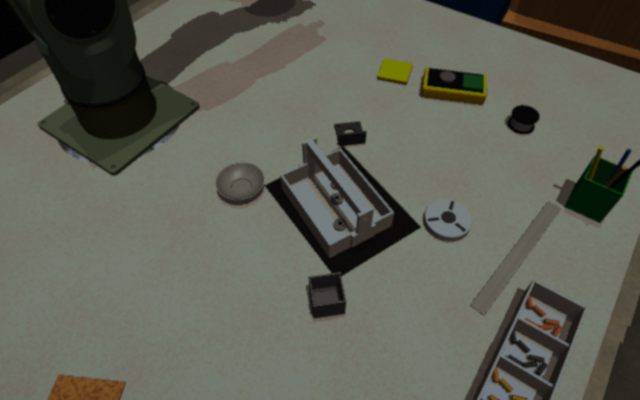

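View pics/side0.png

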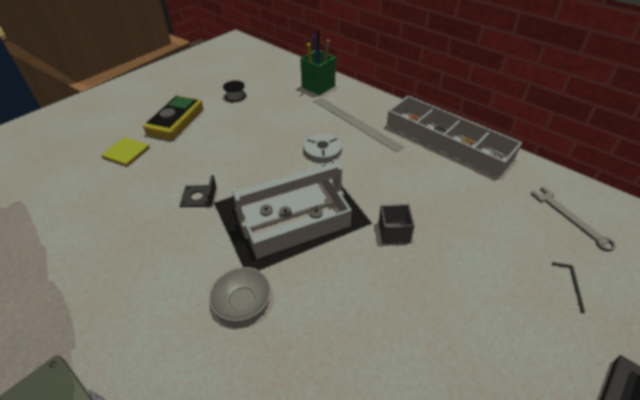

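The scene view shows the dish at (240,183), the disc at (448,219), the cubby at (327,295) and the bracket at (350,132). The tote's handle top runs from about (306,143) to (366,212). In the side view the dish is at (240,296), and the three bearings are at (266,210), (286,212) and (316,212).

```bash
python3 - <<'E'
from h import *
f=viewer.grab_frame('scene');g=viewer.grab_frame('side')
for n,u,v,z in[('dish',241,179,24),('disc',448,217,18),('cubby',327,283,50),('bracket',350,138,0),('matL',266,186,3),('matB',342,274,3),('matR',420,226,3),('h1',306,141,105),('h2',365,211,105)]: print(n,ray(f,u,v,z)[:2].round())
for n,u,v,z in[('dish',240,291,24),('disc',322,146,18),('mat',371,222,3),('mat',248,272,3),('h1',237,190,105),('h2',340,171,105)]: print('side',n,ray(g,u,v,z)[:2].round())
# enlarged crops
a=cv2.resize(f['img'][120:290,220:470],None,fx=3,fy=3,interpolation=cv2.INTER_CUBIC)
cv2.imwrite('pics/c1.png',cv2.convertScaleAbs(a[...,::-1],alpha=1.5))
E
```

```text
dish [373.   1.]
disc [759. 157.]
cubby [ 655. -103.]
bracket [481. 243.]
matL [414.  27.]
matB [654. -53.]
matR [721. 119.]
h1 [467. 100.]
h2 [648.  23.]
side dish [372.  -1.]
side disc [752. 155.]
side mat [649. -64.]
side mat [413.  30.]
side h1 [477. 112.]
side h2 [635.   7.]
```

View pics/c1.png

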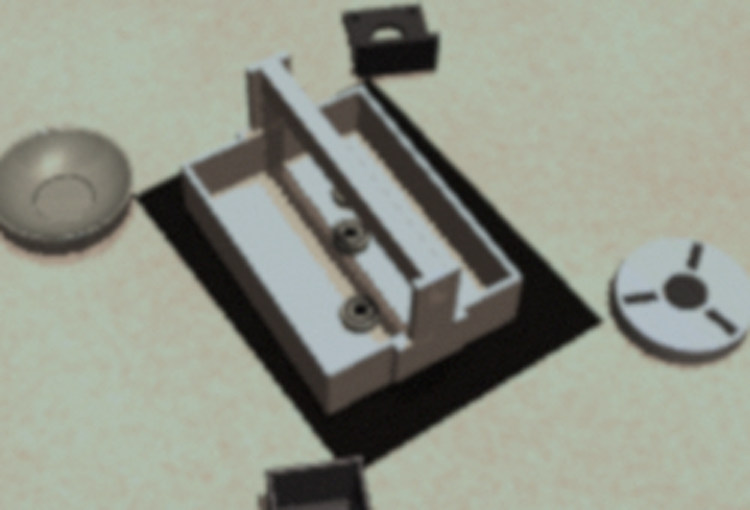

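Mat centre is near (567,73) with yaw about -20°, and the dish at (372,0) lies off its -x -y corner. I'll move above the tote for a close look.

Request:
{"method": "carry_out", "body": {"motion": "-1 -0.72 -0.1 0 0 0 1;-1 -0.72 -0.1 0 0 0 1;-1 -0.72 -0.1 0 0 0 1;-1 -0.72 -0.1 0 0 0 1;-1 -0.72 -0.1 0 0 0 1;-1 -0.72 -0.1 0 0 0 1;-1 -0.72 -0.1 0 0 0 1;-1 -0.72 -0.1 0 0 0 1;-1 -0.72 -0.1 0 0 0 1;-1 -0.72 -0.1 0 0 0 1;-1 -0.72 -0.1 0 0 0 1;-1 -0.72 -0.1 0 0 0 1"}}

```text
clock: 1.7
ee_pos: [530.8, 96.0, 264.7]
orientation: [0.117, 0.993, -0.0, -0.0]
ft_force: [0.2, 0.1, -0.5]
opening: 85.2
```

```bash
python3 - <<'E'
from h import *
f=grab('wrist','w1.png');print(f['xyz'],f['attitude'],f['fx'],f['cx'],f['cy'],observe()['ee_pos'])
g=viewer.grab_frame('scene')
print(ray(g,311.5,140.5,105),ray(g,367,211,105))
E
```

```text
[463.6087685  110.671243   421.94809424] [0.77721846 0.61413892 0.08453952 0.10778642] 283.8655754040337 317.09593813082057 197.55830648767284 [534.21388596  89.81338111 264.75973876]
[475.39523865 106.76325858 105.        ] [650.38234572  24.78774285 105.        ]
```

View pics/w1.png

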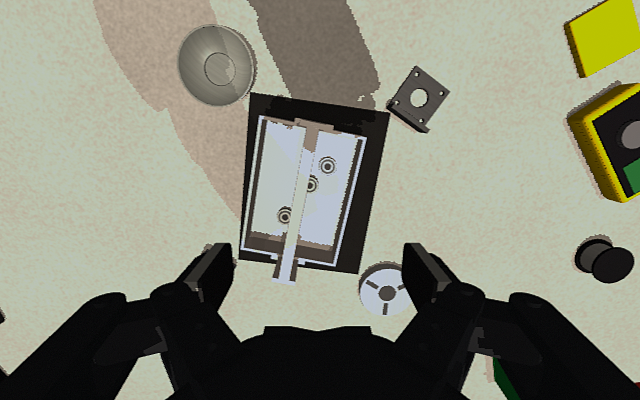

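The wrist view shows the bar crossing the tote from about (310,150) to (287,262), the dish at (217,65), and bearings at (327,165), (311,184) and (285,215).

```bash
python3 - <<'E'
from h import *
f=viewer.grab_frame('wrist')
for u,v in[(314,122),(309,150),(285,281),(288,262)]: print('bar',ray(f,u,v,105).round(1))
for u,v in[(262,116),(366,137),(340,266),(241,250)]: print('rim',ray(f,u,v,48).round(1))
for u,v in[(252,93),(389,113),(356,273),(239,259)]: print('mat',ray(f,u,v,3).round(1))
for u,v in[(327,165),(311,184),(285,215)]: print('brg',ray(f,u,v,15).round(1))
print('dish',ray(f,217,65,24).round(1))
a=cv2.resize(f['img'][100:295,225:405],None,fx=3,fy=3,interpolation=cv2.INTER_CUBIC);cv2.imwrite('pics/c2.png',a[...,::-1])
print(observe()['ee_pos'],observe()['orientation'])
E
```

```text
bar [469.  102.7 105. ]
bar [496.7  90.2 105. ]
bar [648.9  20.4 105. ]
bar [624.1  31.2 105. ]
rim [446.9  39.6  48. ]
rim [503.7 162.4  48. ]
rim [677.   89.8  48. ]
rim [618.1 -43.6  48. ]
mat [412.   26.7   3. ]
mat [483.5 206.8   3. ]
mat [721.4 110.5   3. ]
mat [651.2 -70.    3. ]
brg [532.7 105.   15. ]
brg [554.5  75.8  15. ]
brg [591.9  25.8  15. ]
dish [371.6  -2.8  24. ]
[530.76722657  95.24647476 264.21291128] [ 1.18994082e-01  9.92894566e-01 -8.13078946e-04 -3.58726934e-04]
```

View pics/c2.png

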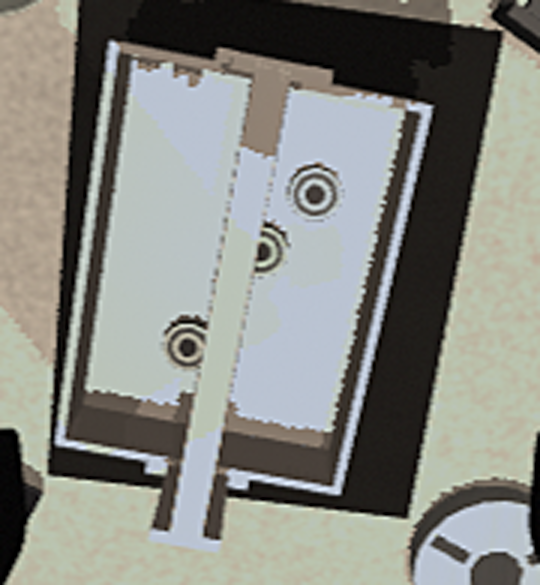

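Request:
{"method": "carry_out", "body": {"motion": "-0.46 -0.31 0 0 0 5 1;-0.46 -0.31 0 0 0 5 1;0 0 0.9 0 0 1 1;0 0 0.9 0 0 0 1;0 0 0.9 0 0 0 1;0 0 0 0 0 0 1"}}

```text
clock: 2.6
ee_pos: [557.7, 65.4, 153.6]
orientation: [0.214, 0.977, 0.0, -0.001]
ft_force: [0.0, -0.2, 1.0]
opening: 85.8
```

```bash
cat > st.py <<'E'
from h import *
T=np.array([561,62,81.])
s=observe();M=R.from_quat(s['orientation']).as_matrix()
print(s['clock'],s['ee_pos'].round(1) if hasattr(s['ee_pos'],'round') else s['ee_pos'],'yaw tool y',np.degrees(np.arctan2(M[1,1],M[0,1])).round(1),'z',M[:,2].round(3),'tool delta/40',(M.T@(T-np.array(s['ee_pos']))/40).round(3))
E
python3 st.py
```

```text
2.6 [557.7  65.4 153.6] yaw tool y 65.3 z [-0.002  0.001 -1.   ] tool delta/40 [-0.113 -0.043  1.816]
```

Request:
{"method": "carry_out", "body": {"motion": "-0.1 -0.04 0.6 0 0 0 1;0 0 0.6 0 0 0 1;0 0 0.5 0 0 0 1;0 0 0.1 0 0 0 1;0 0 0 0 0 0 1"}}

```text
clock: 3.22
ee_pos: [563.5, 65.4, 87.5]
orientation: [0.213, 0.977, 0.002, 0.003]
ft_force: [0.6, -0.3, 0.2]
opening: 85.3
```

```bash
python3 st.py; python3 -c "
from h import *
grab('wrist','w2.png')"
```

```text
3.225 [563.5  65.4  87.5] yaw tool y 65.5 z [ 0.006  0.003 -1.   ] tool delta/40 [ 0.022 -0.103  0.161]
```

View pics/w2.png

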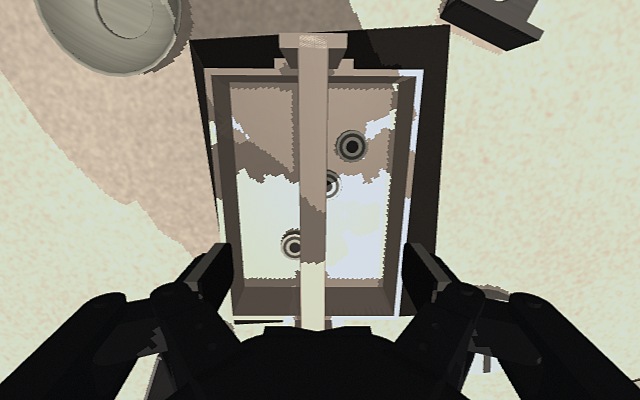

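The bar is straight and nearly centred between the pads (bar u≈313, pads centred at 318). I'll correct by a few mm and close.

Request:
{"method": "carry_out", "body": {"motion": "0 -0.09 0.15 0 0 0 1;0 0 0.03 0 0 0 1;0 0 0 0 0 0 0;0 0 0 0 0 0 0;0 0 0 0 0 0 0;0 0 0 0 0 0 0;0 0 0 0 0 0 0;0 0 0 0 0 0 0;0 0 0 0 0 0 0"}}

```text
clock: 4.4
ee_pos: [562.7, 62.1, 81.5]
orientation: [0.213, 0.977, 0.003, 0.004]
ft_force: [-0.3, -0.6, -0.7]
opening: 11.6
```

```bash
python3 st.py
```

```text
4.4 [562.7  62.1  81.5] yaw tool y 65.5 z [ 0.009  0.004 -1.   ] tool delta/40 [ 0.038 -0.021  0.013]
```

Request:
{"method": "carry_out", "body": {"motion": "0 0 0 0 0 0 0;0 0 -0.15 0 0 0 0;0 0 -0.3 0 0 0 0;0 0 -0.4 0 0 0 0;0 0 -0.4 0 0 0 0;0 0 -0.4 0 0 0 0;0 0 -0.4 0 0 0 0;0 0 -0.4 0 0 0 0;0 0 -0.4 0 0 0 0;0 0 -0.4 0 0 0 0;0 0 -0.2 0 0 0 0;0 0 0 0 0 0 0"}}

```text
clock: 5.9
ee_pos: [560.6, 61.2, 231.0]
orientation: [0.213, 0.977, 0.003, 0.005]
ft_force: [-0.0, -0.0, -3.3]
opening: 12.3
```

```bash
python3 st.py; python3 -c "
from h import *
f=grab('wrist');g=grab('side')
cv2.imwrite('pics/p3.png',np.hstack([cv2.resize(x['img'],(400,250)) for x in(f,g)])[...,::-1])"
```

```text
5.9 [560.6  61.2 231. ] yaw tool y 65.4 z [ 0.011  0.004 -1.   ] tool delta/40 [ 0.031 -0.006  3.749]
```

View pics/p3.png

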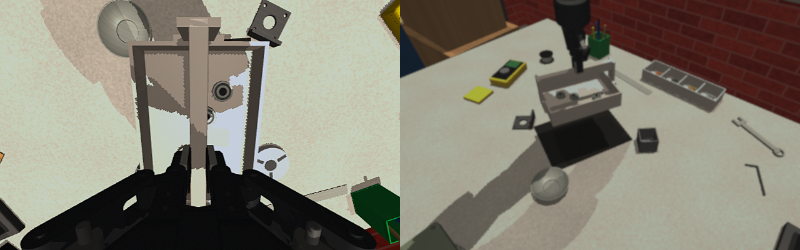

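Lifted level: about 3.3 N on the wrist, and the mat is clear below. The tool axes are x = -x' and y = y', so lowering the tote's (-x',-y') corner is a turn about (-1,-1,0).

Request:
{"method": "carry_out", "body": {"motion": "0 0 0 -1.2 -1.2 0 0;0 0 0 -2.2 -2.2 0 0;0 0 0 -2.2 -2.2 0 0;0 0 0 -2.2 -2.2 0 0;0 0 0 -2.2 -2.2 0 0;0 0 0 -2.2 -2.2 0 0;0 0 0 -2.2 -2.2 0 0;0 0 0 -2.2 -2.2 0 0;0 0 0 -2.2 -2.2 0 0;0 0 0 -2.2 -2.2 0 0;0 0 0 -1.2 -1.2 0 0;0 0 0 0 0 0 0"}}

```text
clock: 7.5
ee_pos: [562.8, 59.2, 234.4]
orientation: [0.204, 0.941, 0.149, 0.225]
ft_force: [-1.1, 0.1, -2.9]
opening: 11.9
```

```bash
cat >> st.py <<'E'
print('tilt',np.degrees(np.arccos(-M[2,2])).round(1),'tool x,y slope deg',np.degrees(np.arcsin(M[2,:2])).round(1),'speed',np.abs(s['qvel']).max().round(3))
E
python3 st.py
```

```text
7.5 [562.8  59.2 234.4] yaw tool y 70.0 z [ 0.484  0.189 -0.854] tool delta/40 [ 1.456 -1.383  3.267]
tilt 31.3 tool x,y slope deg [-21.2  21.9] speed 0.023
```

Request:
{"method": "carry_out", "body": {"motion": "0 0 0 0 0 0 0;0 0 0 0 0 0 0;0 0 0 0 0 0 0;0 0 0 0 0 0 0"}}

```text
clock: 8.0
ee_pos: [564.0, 59.7, 234.8]
orientation: [0.204, 0.941, 0.149, 0.226]
ft_force: [-0.2, -1.1, -3.5]
opening: 12.1
```

```bash
python3 st.py; python3 -c "
from h import *
f=grab('wrist');g=grab('side')
cv2.imwrite('pics/p4.png',np.vstack([cv2.resize(f['img'],(480,300)),cv2.resize(g['img'][60:260,160:480],(480,300))])[...,::-1])"
```

```text
8.0 [564.   59.7 234.8] yaw tool y 70.0 z [ 0.486  0.189 -0.853] tool delta/40 [ 1.485 -1.409  3.255]
tilt 31.4 tool x,y slope deg [-21.4  21.9] speed 0.439
```

View pics/p4.png

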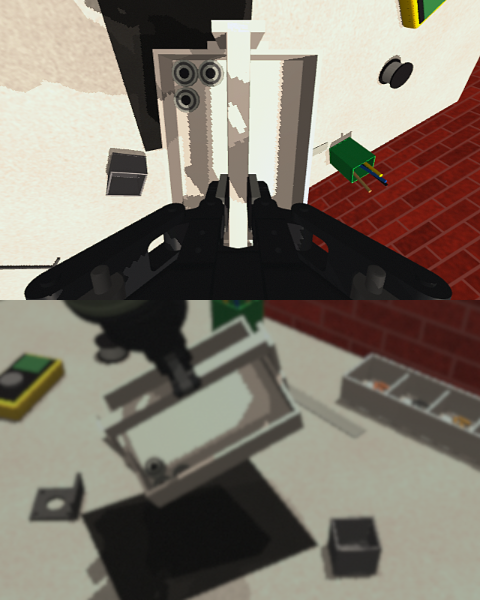

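All three bearings sit in the upper-left corner of the wrist view, which is the dish-side corner, and the bar's position in the view is unchanged, so nothing slipped. The tilt swung the tote's centre about 35 mm off the mat's centre, so I'll slide it back.

```bash
python3 -c "
from h import *
s=observe();M=R.from_quat(s['orientation']).as_matrix();print((M.T@np.array([-34,-4,0])/40).round(3), np.round(s['qvel'],3))"
```

```text
[ 0.647 -0.356 -0.432] [-0.001 -0.     0.002  0.001  0.055 -0.    -0.057]
```

Request:
{"method": "carry_out", "body": {"motion": "0.06 -0.035 -0.04 0 0 0 0;0.1 -0.06 -0.07 0 0 0 0;0.13 -0.07 -0.085 0 0 0 0;0.13 -0.07 -0.085 0 0 0 0;0.1 -0.06 -0.07 0 0 0 0;0.06 -0.035 -0.04 0 0 0 0;0 0 0 0 0 0 0;0 0 0 0 0 0 0;0 0 0 0 0 0 0;0 0 0 0 0 0 0;0 0 0 0 0 0 0;0 0 0 0 0 0 0"}}

```text
clock: 9.6
ee_pos: [535.3, 54.5, 242.8]
orientation: [0.204, 0.942, 0.148, 0.22]
ft_force: [0.2, 0.3, -3.0]
opening: 12.0
```

```bash
python3 st.py; python3 -c "
from h import *
f=grab('wrist');g=grab('scene')
cv2.imwrite('pics/p5.png',np.vstack([cv2.resize(f['img'],(480,300)),cv2.resize(g['img'][100:300,190:510],(480,300))])[...,::-1])
print(np.round(observe()['qvel'],3))"
```

```text
9.6 [535.3  54.5 242.8] yaw tool y 69.9 z [ 0.475  0.189 -0.859] tool delta/40 [ 0.992 -1.121  3.816]
tilt 30.8 tool x,y slope deg [-20.8  21.6] speed 0.059
[-0.001  0.001  0.    -0.001  0.009 -0.    -0.007]
```

View pics/p5.png

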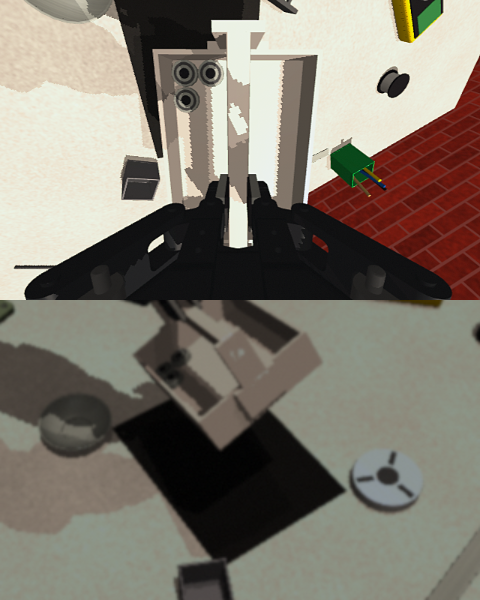

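The tote is held still at 30.8° over the mat, with all three bearings packed in the dish-side corner and the surrounding objects undisturbed. Handing in.

```bash
python3 -c "
from h import *
print(ctrl.finish_job())"
```

```text
the job is handed in; nothing more can be done
None
```

I handed the job in at about 9.7 s with the tote still held up and tilted, and all three bearings in the corner that started nearest the dish. I gripped the handle bar across its thickness, lifted the tote about 150 mm level, tipped it, then shifted it back so it hangs over the mat's centre.

**Last checks:**
- **Tilt:** the tool read 30.8°, sloping about equally along both tote axes.
- **Bearings:** the last wrist picture shows all three packed in that corner, in the same places as in the picture before.
- **Grip:** the bar had not moved in the pads. The opening reads 12 mm on the 14 mm bar, about 2 mm under, but the grip held throughout.
- **Position:** the lowest edge of the tote is about 110 mm above the bench by calculation. The centre is estimated within about 10 mm of the mat's centre.
- **Stillness:** joint speeds were near zero. One earlier reading spiked to 0.44 rad/s; I took it for noise because it did not repeat.
- **Surroundings:** the dish, disc and cubby look unmoved in the last pictures. The bracket was not in clear view there, but nothing came near it.

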